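Pass a kit carton into the airlock chamber

ROBOT

A 6-joint arm with a two-finger parallel gripper is mounted at the origin on a cart in front of the work surface, level with it; the furniture and walls round the work are solid. World frame = base frame: x ahead of the robot, y to its left, z up, the work surface at z = 0. Lengths are in mm, angles in rad, forces in N, time in s.
With the tool pointing down it reaches from about 300 to 775 mm from the base axis. Payload 14.6 kg.
Tool frame: the origin (TCP) lies on the centre line of the jaws, within the pads' length; the fingertips stand 19 mm ahead of it and the grasp point (between the pads) is the TCP (bot.tip_reach is the distance from the TCP to the fingertips, in mm); z points along the fingers, y is the line along which they close (so a half turn about z gives the same grasp; the last joint's range is limited). The gripper opens to 85 mm and grips with 20 to 120 N. Pads are 22 mm wide; open, the fingers measure 114 mm over their backs; the gripper's body (76 mm by 85 mm) begins 54 mm behind the grasp point. The pads swing forward as they close: fully open they stand 13 mm farther back than shut.
Start: joints at [-1.366, 0.3, 1.521, -0, 1.321, -0.067], TCP at [147.649, -529.801, 222.281] pointing down, gripper open.
Joint ranges: [-3.03, 3.03], [-0.79, 2.21], [0.23, 2.52], [-1.04, 4.18], [0, 3.07], [-2.55, 2.55]. Speed limits (rad/s): [2.22, 2.22, 2.57, 3.14, 3.14, 3.14].

INTERFACE

Orientations are given as a unit quaternion [w, x, y, z].
In Python, from rig import bot gives the robot as it stands. Calls block until the motion is done:
- bot.move_to(position, orientation): joint-space move of the TCP to a pose.
- bot.servo_line(position, attitude=None, speed=150, until_force=None): straight line of the TCP; attitude=None keeps the orientation; speed is the mean speed in mm/s. With until_force (N) it stops when the force on the tool has changed by that much, and returns True; else False.
- bot.move_joints(angles): joint-space move.
- bot.move_gripper(opening, grip_force=None): finger opening in mm; grip_force is the grip in N (None keeps the last); returns when the fingers have stopped.
- bot.dwell(seconds).
- bot.ik(position, orientation): joint angles nearest the present ones, or None.
- bot.read_state(): the state.
- bot.read_camera(name): name is "scene" or "top" or "wrist"; returns a dict with "image" (420x560x3 uint8, blue, green, red), "depth" (420x560 float32, mm along the optical axis (not along the pixel's ray), 0 where there is no reading), "fovy" (degrees; the focal length in pixels is half the picture's height over the tangent of half this angle, whatever the lens; pixels are square), "cx", "cy" (the principal point, pixels), "eye" and "attitude" of the camera in the world; the wrist camera has in their place "mount" (4x4, takes a point from camera to tool coordinates, whose origin is the TCP and whose axes are the flange's). Camera axes: x right, y down, z forward; pixel columns grow to the right and rows downward; lengths in mm; the calibration is good to about 2 mm. A picture is of the moment at which its call begins: read the wrist's pose just before it.
A pose or a line that the arm cannot do raises bot.MotionError and nothing moves.
- bot.finish_job(): hands the job in; it is judged then, once.
The state is a dict: "clock": time; "joint_positions": joint angles; "qvel": joint speeds; "effort": joint torques, N m; "ee_pos": TCP position; "tool_rot": TCP orientation; "ft_force": force on the tool from outside, world axes, zero at the start; "moment": the same for the moment, N m; "grip_width": finger opening in mm; "grip_force": force on a finger pad.
Only numpy, scipy, OpenCV 4.12 (cv2) and the standard library are available. Lean on these libraries where they do the work, as an engineer would, in place of code of your own. Each camera call takes 0.05 s, during which the arm holds its last target. There are 200 camera calls.

TASK

Put the blue-striped kit carton into the pass-through chamber. First push on the yellow-posted inner door to feel that it is really shut, pressing it fully home if it is ajar; only then swing the blue-posted outer door open, slide the carton along the counter into the chamber until its tail is about flush with the opening, without pushing the inner door open, and swing the outer door fully shut again (it may nudge the carton in the last few millimetres). Finish by giving the red pump lever three full strokes, letting it come all the way up after each, and leave the other things where they stand.

Things in the scene. Friction and masses are not known exactly. Their poses are not given: they have to be found in the camera images.
- chamber: White pass-through chamber fixed to the counter, clear roof, 140 mm long, 116 wide, roof top at z = 76. Origin: on the counter under its centre. y = the passage: the outer door closes the end y = +70 mm, the inner door the end y = -70. x runs across; both hinges are on the -x side. No floor or sill. The roof keeps upright fingers outside the opening. Inside 104 wide, 70 high.
- tray_mid (a point): Centre, at z = 3 mm, of the floor of the white tray outside the inner door: 150 x 105 mm (chamber x, y), rim 20 mm high, fixed to the chamber.
- pump_body (a point): Point on the roof (z = 76 mm) under the middle of the pump body at the roof's back: 34 x 44 mm (chamber x, y), up to z = 114 mm.
- outer_door (a joint): Outer door: a grey panel 116 mm wide, 8 mm thick, 77 mm high, on a vertical hinge at the chamber's x = -58, y = +70 mm. 0 = shut, grows as its free edge swings outwards (towards chamber +y, then -x), rad, stop at 2.2. No latch or spring; light hinge friction (about 1 N at the post) holds it wherever it is left. It starts shut.
- outer_door_post (a point): Point on the axis of the outer door's blue upright post, at z = 100 mm. The post (12 mm thick, with a 17 mm ball on top reaching z = 120 mm) stands on the door's top edge at z = 76 mm, 104 mm from the hinge line, so a closed gripper can push it from either side above the roof.
- outer_door_hinge (a point): Point on the outer door's hinge line, at z = 100 mm, fixed to the chamber.
- inner_door (a joint): Inner door: same panel with a yellow post, hinged at chamber x = -58, y = -70 mm. 0 = shut, grows as its free edge swings outwards (chamber -y), rad. Starts anywhere from shut to 0.3 ajar; hinge friction holds it. To feel that it is shut, push the door or post with the fingers towards chamber +y until it stops, press with 3 to 15 N and rest there half a second.
- inner_door_post (a point): Point on the axis of the inner door's yellow post, at z = 100 mm; same shape as the blue one.
- pump_lever (a joint): Red-padded sprung pump lever on the roof, pivot at the back, arm running to chamber -x. 0 = up (at rest), grows as it is pressed down, rad, stop at 0.30 (pad 24 mm lower). It springs back by itself; about 2 N at the pad to start, 7 N at the bottom. A full stroke goes past 0.22 and back under 0.06.
- pump_pad (a point): Centre of the top of the lever's red pad, 22 x 30 mm, 80 mm from the pivot, at z = 122 mm when up; press straight down here.
- carton: Kit carton to be passed in: white with a blue stripe, 62 x 90 x 50 mm (x, y, z), 70 to 180 g, loose on the counter outside the outer door, just beyond its swing. Origin: centre of its underside; its 90 mm length is its y axis and points roughly along the passage. Slides when pushed; flush in the opening its centre is at chamber y = +25 mm.
- vial: Bystander: small white bottle, red cap, 25 mm across, 44 mm high, stands in the white tray; origin at its foot.
- blue_cap_bottle: Bystander: white bottle with a blue cap, 63 mm across, 150 mm high, right end of the counter; origin at its foot.
- brown_bottle: Bystander: brown bottle with a black cap, 47 mm across, 105 mm high, right end of the counter; origin at its foot.
- beaker: Bystander: clear beaker, 72 mm across, 87 mm high, right end of the counter; origin at its foot.
- green_carton: Bystander: white carton with a green stripe, 50 x 75 x 65 mm, at the back on the left; origin at the centre of its underside.
- tape_roll: Bystander: roll of beige tape lying flat, 98 mm across, 24 mm high, on the left; origin at its underside.

How it is judged:
By the outcome, as a careful person would: the job done as asked, in the order asked, and still so for the second after the job is handed in, with the robot touching nothing.
It also fails if it takes over 72 s, if anything falls off the work surface, if the arm or the gripper's body presses on something with over 40 N, if the wrist force passes 120 N, or if a joint passes its speed limit or range.

## Working session

There is one attempt and no reset: what is moved stays moved. The work goes in short steps, each a Python script; the robot and the scene stay as the last script left them, time stands still between calls to the robot, and variables do not carry over. Pictures are saved under pics/ and viewed, at most 10 in all, crops included, and the job is handed in when it is done.

```bash
ls; mkdir -p pics
cat > h.py <<'E'
import numpy as np, cv2
from scipy.spatial.transform import Rotation as R
from rig import bot
def rot(q): return R.from_quat([q[1],q[2],q[3],q[0]]).as_matrix()
def cam(n):
    c=bot.read_camera(n); return c
def att(a):
    a=np.array(a,float); return a if a.shape==(3,3) else rot(a)
def cloud(c):
    d=c["depth"]; h,w=d.shape; f=h/2/np.tan(np.radians(c["fovy"])/2)
    u,v=np.meshgrid(np.arange(w),np.arange(h))
    P=np.stack([(u-c["cx"])/f*d,(v-c["cy"])/f*d,d],-1)
    return P@att(c["attitude"]).T+np.array(c["eye"])
E
python3 - <<'E'
from h import *
for n in("scene","top"):
    c=cam(n); cv2.imwrite(f"pics/{n}0.png",c["image"]); np.savez(f"{n}0.npz",**{k:np.array(v) for k,v in c.items()})
    print(n,c["fovy"],c["cx"],c["cy"],c["eye"],c["attitude"],(c["depth"]>0).mean())
s=bot.read_state();print(s["clock"],s["ft_force"],s["tool_rot"],s["grip_width"],bot.tip_reach)
E
```

```text
pics
scene 46.1877130270514 270.5759645936155 209.32583755327815 [  18.13802184  847.91872592 1050.13983482] [ 0.13240996 -0.31391855  0.87381217 -0.34695105] 0.9960459183673469
top 53.07613968471977 280.37582740619365 208.30574125433958 [ 456.95121833  162.89845299 1231.69363842] [ 0.04165058 -0.69976058  0.71198957 -0.04088048] 0.996343537414966
0.1 [ 1.02467265 -0.08370068  0.34675661] [-5.29069658e-04  9.90780192e-01  1.35478152e-01 -4.11610671e-05] 85.29368720152715 19.0
```

View pics/scene0.png

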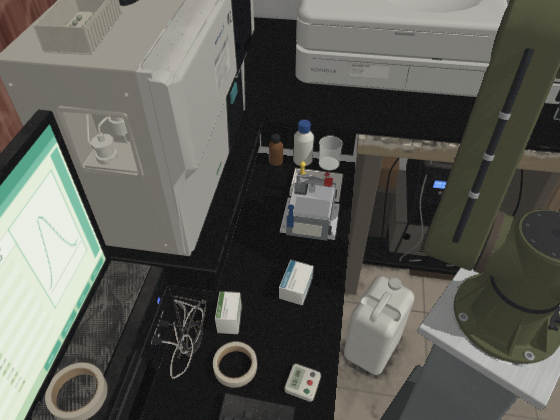

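View pics/top0.png

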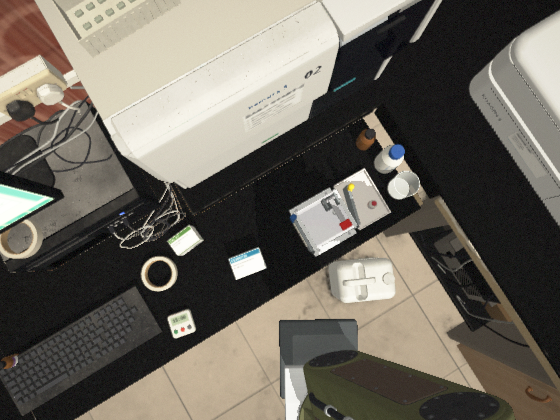

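The scene view shows the blue post at about (291,215), the yellow post at (303,167), the red pad at (328,182) and the carton at (296,282). In the top view these are at (293,217), (350,188), (346,225) and (247,263).

```bash
cat > m.py <<'E'
from h import *
for n,roi in(("scene",(255,330,140,320)),("top",(220,425,120,290))):
    c=dict(np.load(n+"0.npz")); P=cloud(c); im=c["image"]
    hsv=cv2.cvtColor(im,cv2.COLOR_BGR2HSV)
    x0,x1,y0,y1=(255,350,115,310) if n=="scene" else (220,425,120,290)
    m0=np.zeros(im.shape[:2],bool); m0[y0:y1,x0:x1]=1
    for col,lo,hi in(("blue",(95,90,40),(125,255,255)),("yellow",(22,120,90),(35,255,255)),("red",(0,130,70),(8,255,255)),("red2",(172,130,70),(180,255,255))):
        m=(cv2.inRange(hsv,lo,hi)>0)&m0
        k,l,st,ce=cv2.connectedComponentsWithStats(m.astype(np.uint8))
        for i in range(1,k):
            if st[i,4]>=5:
                Q=P[l==i]; print(n,col,ce[i].round(),st[i,4],np.median(Q,0).round(),"zmax",Q[:,2].max().round(), Q[Q[:,2]>Q[:,2].max()-8].mean(0).round(1))
    # carton top & roof
    for nm,zl,zh,box in(("carton",42,57,None),("roof",70,82,None)):
        m=m0&(P[...,2]>zl)&(P[...,2]<zh)
        k,l,st,ce=cv2.connectedComponentsWithStats(m.astype(np.uint8))
        for i in range(1,k):
            if st[i,4]>80:
                Q=P[l==i]; r=cv2.minAreaRect(Q[:,:2].astype(np.float32)); print(n,nm,ce[i].round(),st[i,4],np.median(Q[:,2]).round(1),np.round(r[0],1),np.round(r[1],1),round(r[2],1))
    x=(100,) 
c=dict(np.load("top0.npz")); im=c["image"][160:270,215:425]
a=cv2.resize(im,None,fx=3.8,fy=3.8,interpolation=cv2.INTER_CUBIC); cv2.imwrite("pics/tc.png",a)
c=dict(np.load("scene0.npz")); im=c["image"][120:310,250:360]
a=cv2.resize(im,None,fx=3.1,fy=3.1,interpolation=cv2.INTER_CUBIC); cv2.imwrite("pics/sc.png",a)
E
python3 m.py
```

```text
scene blue [304. 126.] 158 [ 727. -138.  145.] zmax 153.0 [ 729.2 -143.   148.5]
scene blue [290. 216.] 119 [561. 136.  79.] zmax 122.0 [562.3 133.6 117.5]
scene blue [290. 266.] 54 [473. 245.  50.] zmax 55.0 [472.7 246.1  50.3]
scene yellow [302. 167.] 52 [641. -22. 104.] zmax 124.0 [643.  -23.3 118.1]
scene red [328. 181.] 57 [541.  -4. 121.] zmax 125.0 [539.9  -4.3 121.2]
scene red2 [327. 174.] 9 [605. -99.  45.] zmax 48.0 [605.2 -98.7  45.2]
scene carton [277. 133.] 114 50.3 [ 842.4 -152.2] [107.6  13.7] 29.1
scene carton [308. 227.] 178 50.3 [521.2 109.2] [127.3  19.6] 29.7
scene carton [296. 278.] 798 50.0 [442.2 262.4] [63.  93.5] 19.8
scene roof [279. 128.] 84 75.6 [ 834.5 -154.9] [114.7  13.7] 31.7
scene roof [330. 132.] 105 75.0 [ 694.7 -237.1] [125.7  12.7] 30.6
scene roof [330. 145.] 137 75.4 [ 655.8 -182.7] [73.  71.2] 82.8
scene roof [312. 204.] 1365 75.5 [558.7  45.8] [117.1 165.3] 28.2
top blue [397. 151.] 188 [ 730. -146.  149.] zmax 155.0 [ 730.8 -146.8  150.2]
top blue [292. 218.] 38 [564. 132. 116.] zmax 122.0 [564.8 129.7 118.3]
top blue [250. 253.] 67 [471. 247.  50.] zmax 1232.0 [ 457.   162.9 1231.7]
top blue [232. 259.] 11 [456. 300.  50.] zmax 54.0 [455.8 300.   49.6]
top yellow [350. 187.] 42 [643. -27. 116.] zmax 123.0 [644.4 -27.4 118.6]
top red [345. 224.] 82 [543.  -8. 121.] zmax 125.0 [542.3  -8.1 121.5]
top red2 [374. 203.] 11 [ 607. -103.   45.] zmax 49.0 [ 607.  -102.5   45.2]
top carton [406. 148.] 132 50.1 [ 763.7 -200. ] [196.1   4.5] 30.4
top carton [247. 263.] 726 50.1 [443.  258.6] [62.2 90. ] 19.9
top roof [366. 139.] 87 74.8 [789.8 -85.4] [44.  37.3] 69.0
top roof [323. 221.] 1927 76.1 [565.9  31.8] [121.  184.7] 28.7
```

View pics/tc.png

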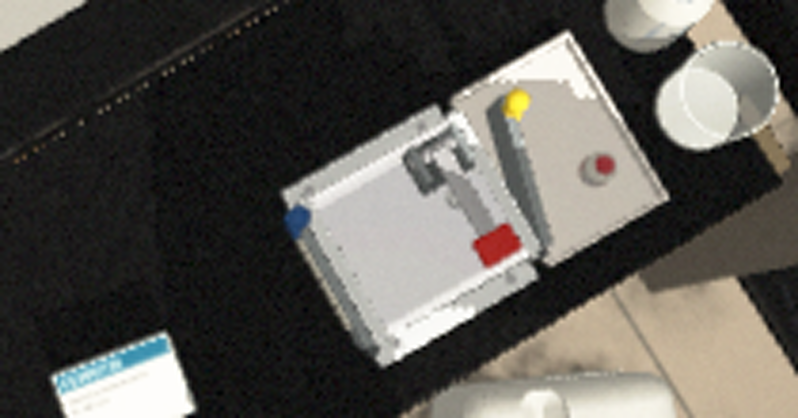

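Top crop: the blue ball is at (297,222) with the outer door shut. The yellow ball is at (516,103) with the inner door clearly ajar, and the red pad is at (497,245). I'll go above the chamber for a precise wrist view.

```bash
cat >> h.py <<'E'
def Q(deg):
    x,y,z,w=(R.from_euler("z",deg,degrees=True)*R.from_euler("x",180,degrees=True)).as_quat(); return [w,x,y,z]
def wrist():
    s=bot.read_state(); c=dict(bot.read_camera("wrist"))
    T=np.eye(4); T[:3,:3]=att(s["tool_rot"]); T[:3,3]=s["ee_pos"]
    W=T@np.array(c["mount"]); c["eye"]=W[:3,3]; c["attitude"]=W[:3,:3]; return c
E
python3 - <<'E'
from h import *
bot.move_to([560,30,360],Q(118.5)); bot.move_gripper(0)
c=wrist(); np.savez("w1.npz",**{k:np.array(v) for k,v in c.items()})
cv2.imwrite("pics/w1.png",c["image"]); s=bot.read_state()
print(s["clock"],s["joint_positions"],s["ft_force"],c["fovy"],c["eye"],c["mount"])
E
```

```text
3.4333 [-1.17703638e-02  2.63681692e-01  1.25366189e+00  9.58532517e-07
  1.62422834e+00 -5.09183860e-01] [-0.6323846   0.34072785 -0.80442516] 60.0983397440991 [525.2499639   93.97971597 511.56286323] [[ 6.32036642e-05 -9.57648401e-01 -2.87940160e-01  7.27718392e+01]
 [ 9.99999936e-01  1.61807046e-04 -3.18644674e-04 -1.83480777e-02]
 [ 3.51740309e-04 -2.87940121e-01  9.57648350e-01 -1.51536555e+02]
 [ 0.00000000e+00  0.00000000e+00  0.00000000e+00  1.00000000e+00]]
```

View pics/w1.png

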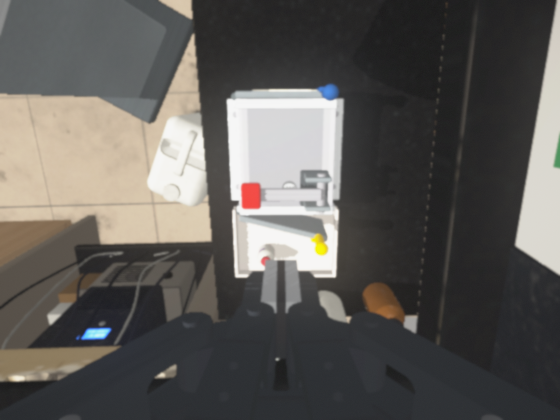

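The wrist view shows the roof at columns 228–343 and rows 92–208. The blue ball is at (330,91), the yellow at (320,245), the red pad at (251,195), and the inner door is ajar.

```bash
cat > m2.py <<'E'
from h import *
from scipy.optimize import minimize
c=dict(np.load("w1.npz")); P=cloud(c); im=c["image"]; hsv=cv2.cvtColor(im,cv2.COLOR_BGR2HSV)
m0=np.zeros(im.shape[:2],bool); m0[70:285,200:370]=1
for col,lo,hi in(("blue",(100,120,40),(125,255,255)),("yellow",(22,120,90),(35,255,255)),("red",(0,150,70),(8,255,255))):
    m=(cv2.inRange(hsv,lo,hi)>0)&m0
    k,l,st,ce=cv2.connectedComponentsWithStats(m.astype(np.uint8))
    for i in range(1,k):
        if st[i,4]>=15:
            p=P[l==i]; t=p[p[:,2]>p[:,2].max()-9]; print(col,ce[i].round(),st[i,4],"zmax",p[:,2].max().round(1),t.mean(0).round(1),t.min(0).round(),t.max(0).round())
z=P[...,2]
m=m0&(z>72)&(z<80); m[205:]=0; m[:92]=m[:92]
p=P[m][:,:2]
k,l,st,ce=cv2.connectedComponentsWithStats(m.astype(np.uint8)); 
big=1+np.argmax(st[1:,4]); p=P[l==big][:,:2]; print("roof n",st[big],np.median(z[l==big]), cv2.minAreaRect(p.astype(np.float32)))
# angle from 2 long edges: per-row left/right extremes
L=[];Rr=[]
for r in range(105,195):
    q=np.where(l[r]==big)[0]
    if len(q)>5: L.append(P[r,q[0],:2]); Rr.append(P[r,q[-1],:2])
for nm,E in(("L",L),("R",Rr)):
    E=np.array(E,np.float32); v=cv2.fitLine(E,cv2.DIST_HUBER,0,.01,.01).ravel(); print(nm,np.degrees(np.arctan2(v[1],v[0])),v[2:])
np.save("L.npy",L);np.save("R.npy",Rr)
E
python3 m2.py
```

```text
blue [329.  91.] 215 zmax 511.6 [525.2  94.  511.6] [525.  94. 512.] [525.  94. 512.]
yellow [320. 245.] 207 zmax 511.6 [525.2  94.  511.6] [525.  94. 512.] [525.  94. 512.]
red [251. 195.] 409 zmax 511.6 [525.2  94.  511.6] [525.  94. 512.] [525.  94. 512.]
roof n [ 234   87  103  118 8804] 76.11938030481508 ((554.6859741210938, 50.091670989990234), (117.85576629638672, 138.01022338867188), 28.656564712524414)
L -61.19346 [501.97617   28.786234]
R -61.367893 [602.56586  83.48536]
```

```bash
cat > m3.py <<'E'
from h import *
th=np.radians(28.7); ex=np.array([np.cos(th),np.sin(th)]); ey=np.array([-ex[1],ex[0]])
L=np.load("L.npy");Rr=np.load("R.npy"); print("x of edges",np.median(L@ex),np.median(Rr@ex))
for n,box in(("w1",(70,285,200,370)),("top0",(160,270,215,385)),("scene0",(150,310,262,345))):
    c=dict(np.load(n+".npz")); P=cloud(c); im=c["image"]; hsv=cv2.cvtColor(im,cv2.COLOR_BGR2HSV)
    m0=np.zeros(im.shape[:2],bool); m0[box[0]:box[1],box[2]:box[3]]=1; m0&=c["depth"]>0
    z=P[...,2]; U=P[...,:2]@ex; V=P[...,:2]@ey
    for col,lo,hi,zz in(("blue",(95,90,40),(125,255,255),105),("yellow",(22,120,90),(35,255,255),105),("red",(0,130,60),(8,255,255),110)):
        m=(cv2.inRange(hsv,lo,hi)>0)&m0&(z>zz)&(z<128)
        u,v=U[m],V[m]; print(n,col,m.sum(),"u %.1f..%.1f v %.1f..%.1f z %.1f"%(u.min(),u.max(),v.min(),v.max(),z[m].max()),P[m].mean(0).round(1))
    m=m0&(z>72)&(z<80)&(U>480)&(U<620); print(n,"roof u",np.percentile(U[m],[1,99]).round(1))
    # v extents at mid-u
    for a,b in((-50,-44),(-20,20),(20,40)):
        uc=511; mm=m&(U-uc>a)&(U-uc<b); print("  v",a,b,np.percentile(V[mm],[0,1,99,100]).round(1))
    # tray rim
    m=m0&(z>15)&(z<24)&(V<-260); 
    if m.sum()>20: print("  low",m.sum(), np.percentile(U[m],[1,99]).round(),np.percentile(V[m],[1,99]).round())
E
python3 m3.py
```

```text
x of edges 454.1602953692618 568.6376519797868
w1 blue 200 u 549.0..565.6 v -166.7..-151.9 z 121.8 [564.9 127.4 117.9]
w1 yellow 130 u 545.5..559.7 v -340.3..-327.2 z 121.4 [644.3 -27.2 117.4]
w1 red 419 u 462.2..481.7 v -282.2..-255.3 z 124.9 [543.   -8.8 121.9]
w1 roof u [480.8 568.5]Traceback (most recent call last):
  File "m3.py", line 14, in <module>
    uc=511; mm=m&(U-uc>a)&(U-uc<b); print("  v",a,b,np.percentile(V[mm],[0,1,99,100]).round(1))
                                                    ~~~~~~~~~~~~~^^^^^^^^^^^^^^^^^^^^
    return _quantile_unchecked(
        a, q, axis, out, overwrite_input, method, keepdims, weights)
    return _ureduce(a,
                    func=_quantile_ureduce_func,
    ...<5 lines>...
                    overwrite_input=overwrite_input,
                    method=method)
    r = func(a, **kwargs)
    result = _quantile(arr,
                       quantiles=q,
    ...<2 lines>...
                       out=out,
                       weights=wgt)
    slices_having_nans = np.isnan(arr[-1, ...])
                                  ~~~^^^^^^^^^
IndexError: index -1 is out of bounds for axis 0 with size 0
```

```bash
sed -i 's/m0&(z>72)&(z<80)&(U>480)&(U<620)/m0\&(z>71)\&(z<81)\&(U>440)\&(U<620)/; s/uc=511; mm/uc=511.4; mm/; s/((-50,-44),(-20,20),(20,40))/((-57,-50),(-50,-25),(10,40),(50,57))/' m3.py; python3 m3.py 2>&1 | grep -v Trace
python3 - <<'E'
from h import *
th=np.radians(28.7); ex=np.array([np.cos(th),np.sin(th)]); ey=np.array([-ex[1],ex[0]])
c=dict(np.load("w1.npz"));P=cloud(c)
for col in (236,290,305): 
    print(col,[(r,round(float(P[r,col,:2]@ey)),round(float(P[r,col,2]))) for r in list(range(86,104))+list(range(196,232,2)) if c["depth"][r,col]>0])
E
```

```text
x of edges 454.1602953692618 568.6376519797868
w1 blue 200 u 549.0..565.6 v -166.7..-151.9 z 121.8 [564.9 127.4 117.9]
w1 yellow 130 u 545.5..559.7 v -340.3..-327.2 z 121.4 [644.3 -27.2 117.4]
w1 red 419 u 462.2..481.7 v -282.2..-255.3 z 124.9 [543.   -8.8 121.9]
w1 roof u [454.5 568.2]
  v -57 -50 [-314.5 -311.8 -158.4 -157.3]
  v -50 -25 [-321.2 -316.9 -158.4 -157.4]
  v 10 40 [-340.6 -334.  -157.6 -153.5]
  v 50 57 [-340.2 -337.5 -168.6 -166.4]
  low 606 [437. 586.] [-419. -317.]
top0 blue 25 u 550.3..564.3 v -164.1..-151.1 z 122.1 [564.2 129.8 117.9]
top0 yellow 30 u 545.1..559.8 v -341.3..-325.9 z 123.1 [644.1 -26.7 117.3]
top0 red 82 u 461.8..482.1 v -282.4..-253.4 z 125.1 [542.5  -8.1 121.2]
top0 roof u [453.7 568.1]
  v -57 -50 [-313.  -309.2 -156.6 -156.1]
  v -50 -25 [-318.9 -315.8 -156.6 -155.2]
  v 10 40 [-335.9 -331.8 -155.5 -151.8]
  v 50 57 [-451.9 -434.4 -162.5 -151.6]
  low 178 [436. 586.] [-456. -314.]
scene0 blue 30 u 550.8..564.1 v -160.0..-145.5 z 122.0 [561.5 134.1 115.1]
scene0 yellow 25 u 546.9..560.0 v -335.1..-323.0 z 123.8 [642.5 -22.5 114.5]
scene0 red 57 
[... 1394 characters left out ...]
2, 46), (222, -322, 54), (224, -322, 63), (226, -322, 70), (228, -323, 75), (230, -325, 77)]
305 [(86, -149, -3), (87, -150, -1), (88, -152, -1), (89, -153, 0), (90, -156, 61), (91, -158, 77), (92, -159, 76), (93, -160, 77), (94, -161, 77), (95, -162, 78), (96, -163, 78), (97, -164, 78), (98, -165, 75), (99, -166, 78), (100, -167, 78), (101, -169, 78), (102, -170, 78), (103, -171, 79), (196, -271, 115), (198, -274, 114), (200, -276, 114), (202, -284, 93), (204, -285, 100), (206, -284, 109), (208, -286, 113), (210, -288, 113), (212, -301, 77), (214, -304, 76), (216, -328, 9), (218, -328, 20), (220, -327, 29), (222, -327, 40), (224, -327, 47), (226, -327, 57), (228, -326, 66), (230, -326, 74)]
```

```bash
cat >> h.py <<'E'
A=28.7; th=np.radians(A); ex=np.array([np.cos(th),np.sin(th)]); ey=np.array([-ex[1],ex[0]]); O=511.4*ex-234.5*ey
def C(x,y,z): p=O+x*ex+y*ey; return [p[0],p[1],z]
def inC(p): d=np.array(p[:2])-O; return np.array([d@ex,d@ey,p[2]]).round(1)
def st(t=""):
    s=bot.read_state(); f=s["ft_force"]; print(t,"t=%.2f"%s["clock"],"C",inC(s["ee_pos"]),"F(ch)",np.round([f[:2]@ex,f[:2]@ey,f[2]],1),flush=True); return s
E
python3 - <<'E'
from h import *
q=Q(90+A)
bot.move_to(C(45,-143,160),q); bot.servo_line(C(45,-140,105),speed=150); st("down")
r=bot.servo_line(C(45,-78,105),speed=40,until_force=6); st(f"contact {r}")
bot.dwell(0.6); st("held")
E
```

```text
down t=4.92 C [  45.6 -140.   106.6] F(ch) [ 0.8 -0.5  1.2]
contact True t=6.05 C [ 45.3 -91.6 105.7] F(ch) [ 0.4 -3.7  3.7]
held t=6.65 C [ 45.3 -91.6 105.4] F(ch) [ 0.8 -2.8  6.5]
```

Run:
```python
from h import *
for k in range(6):
    p=inC(bot.read_state()["ee_pos"]); bot.servo_line(C(45.3,-91.6+0.7*(k+1),105.8),speed=20)
    bot.dwell(.1); s=st(k); 
    if -(s["ft_force"][:2]@ey)>7: break
bot.dwell(.7); st("held")
c=wrist(); cv2.imwrite("pics/w2.png",c["image"][150:400,180:420])
```

```text
0 t=7.00 C [ 45.3 -91.2 106. ] F(ch) [-0.7 -5.5  3.2]
1 t=7.35 C [ 45.3 -91.  106.1] F(ch) [-0.2 -7.9  2.2]
held t=8.05 C [ 45.3 -91.  106.1] F(ch) [-1.3 -8.5  2.6]
```

View pics/w2.png

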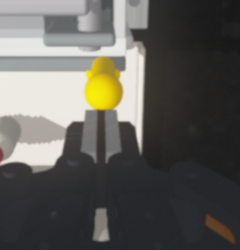

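The inner door is home: 8.5 N held for 0.7 s, and the panel is parallel to the chamber end. Now the outer door.

```bash
cat >> h.py <<'E'
def door(theta,off,z=106):   # finger pose: post at door angle theta, offset along the opening tangent
    v=R.from_euler("z",theta).apply([104,4+off,0]); return C(-58+v[0],70+v[1],z),Q(90+A+np.degrees(theta))
E
python3 - <<'E'
from h import *
q0=Q(90+A)
bot.servo_line(C(45.3,-112,106),speed=150); bot.servo_line(C(45.3,-112,165),speed=250)
bot.move_to(C(46,42,165),q0); 
p,q=door(0,-30); bot.servo_line(p,q,speed=150); st("down")
for t in np.linspace(0,1.98,9):
    p,q=door(t,-17); bot.servo_line(p,q,speed=90)
s=st("open"); print(s["joint_positions"])
p,q=door(1.98,-27); bot.servo_line(p,q,speed=150); p[2]=175; bot.servo_line(p,q,speed=250)
c=cam("top"); cv2.imwrite("pics/top2.png",cv2.resize(c["image"][130:300,200:430],None,fx=3,fy=3)); np.savez("top2.npz",**{k:np.array(v) for k,v in c.items()})
st()
E
```

```text
down t=9.98 C [ 46.2  43.3 106.4] F(ch) [-0.6  0.7  1. ]
open t=13.74 C [-86.7 170.4 106.2] F(ch) [-0.2  0.5 -0.1]
[ 2.65846390e-01  1.78421485e-01  1.97025134e+00  7.41017048e-05
  9.92432939e-01 -2.20974214e+00]
 t=14.47 C [-78.6 174.6 174.6] F(ch) [ 0.1 -0.9 -0.8]
```

View pics/top2.png

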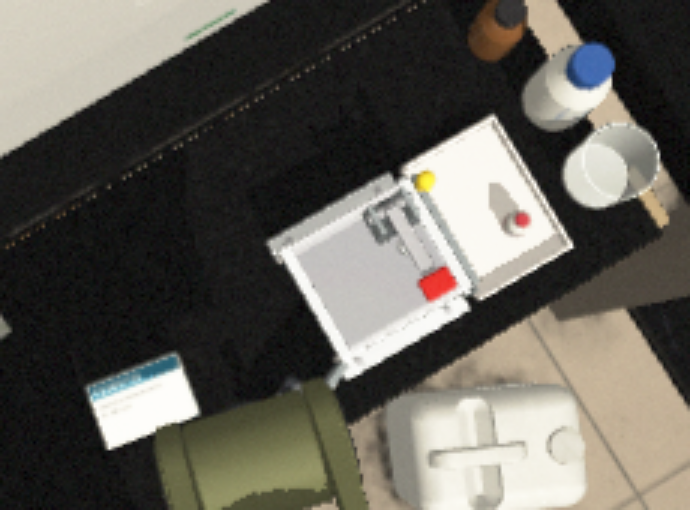

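The outer door is open to about 2.0 rad, the inner door is shut with the yellow ball at (425,180), and the carton is unmoved. Next I grip the carton's tail and slide it to the mouth.

Run:
```python
from h import *
qc=Q(109.9); q0=Q(90+A); g=[433.1,285.7]
bot.move_to(g+[150],qc); bot.move_gripper(84); bot.servo_line(g+[38],speed=200); st("at")
bot.move_gripper(50,25); s=st("grip"); print(s["grip_width"],s["grip_force"])
bot.servo_line(C(0,255,38),q0,speed=80); st("aligned")
r=bot.servo_line(C(0,88,38),speed=90,until_force=20); s=st(f"mouth {r}"); print(s["grip_width"],s["joint_positions"][5])
c=cam("top"); cv2.imwrite("pics/top3.png",cv2.resize(c["image"][150:290,230:400],None,fx=4,fy=4)); np.savez("top3.npz",**{k:np.array(v) for k,v in c.items()})
```

```text
at t=17.98 C [  6.3 277.1  38.9] F(ch) [ 0.  -0.1  0.6]
grip t=18.42 C [  5.8 277.1  38.3] F(ch) [-0.6 -0.1  0.4]
50.317178297862824 0.0
aligned t=18.85 C [1.00e-01 2.55e+02 3.81e+01] F(ch) [-0.  -0.6  0.6]
mouth True t=19.49 C [  0.4 229.   38.6] F(ch) [ 0.3 -0.3  0.1]
50.60886385424295 -0.0829685599258003
```

View pics/top3.png

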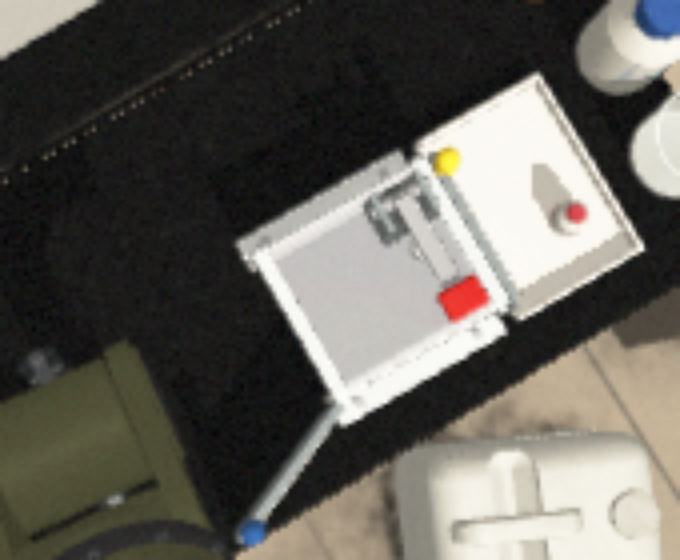

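The top view shows both doors as expected, but the arm hides the carton. The gripper closed to 50 mm with no force, so the grip missed. I'll look from the side.

Run:
```python
from h import *
c=cam("scene"); a=cv2.resize(c["image"][150:350,200:400],None,fx=2.9,fy=2.9)
w=wrist(); cv2.imwrite("pics/sw3.png",np.hstack([cv2.resize(a,(400,400)),cv2.resize(w["image"],(400,300),interpolation=cv2.INTER_AREA)[np.r_[0:300,[299]*100]]]))
np.savez("s3.npz",**{k:np.array(v) for k,v in c.items()});np.savez("w3.npz",**{k:np.array(v) for k,v in w.items()})
P=cloud(c); z=P[...,2]; m=(z>44)&(z<55)&(P[...,1]>150)&(P[...,1]<420)&(P[...,0]>350)&(P[...,0]<560)
print(m.sum(), cv2.minAreaRect(P[m][:,:2].astype(np.float32)) if m.sum()>5 else None)
```

```text
741 ((451.43505859375, 317.6656494140625), (204.9509735107422, 94.56809997558594), 80.79759216308594)
```

View pics/sw3.png

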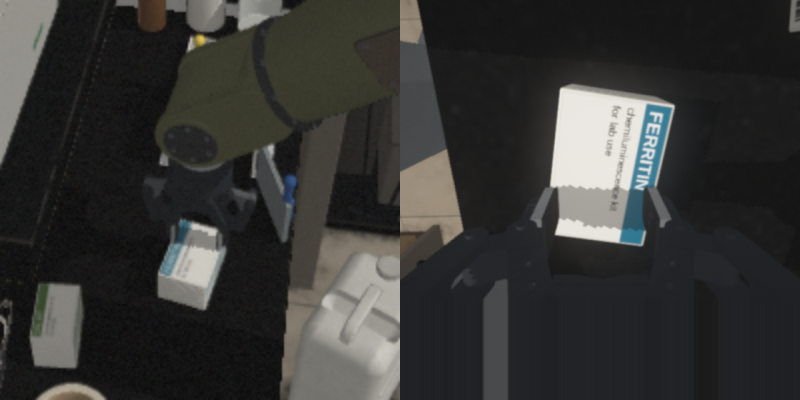

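Run:
```python
from h import *
c=dict(np.load("w3.npz")); P=cloud(c); d=c["depth"]; print(c["eye"])
X=(P[...,:2]-O); U=X@ex; V=X@ey; z=P[...,2]
m=(z>44)&(z<56)&(d>0)&(V>120)&(V<420)&(abs(U)<90); k,l,s,ce=cv2.connectedComponentsWithStats(m.astype(np.uint8))
for i in range(1,k):
    if s[i,4]>300:
        q=np.stack([U[l==i],V[l==i]],1).astype(np.float32); print(s[i],ce[i],np.median(z[l==i]),cv2.minAreaRect(q))
for r in range(250,350,10): print(r,[(cc,round(float(U[r,cc])),round(float(V[r,cc])),round(float(z[r,cc]))) for cc in(194,203,213,260,300,350,362,372)])
```

```text
[416.09018878 304.93960245 189.66721033]
[  203   122   182   222 29331] [288.95206437 228.17022945] 50.36874582677859 ((1.7475013732910156, 246.22268676757812), (90.48133850097656, 64.33333587646484), 81.44542694091797)
250 [(194, -49, 222, -1), (203, -44, 222, 0), (213, -28, 244, 51), (260, 0, 302, 190), (300, 8, 244, 51), (350, 29, 244, 50), (362, 46, 222, -1), (372, 52, 222, -1)]
260 [(194, -49, 216, -1), (203, -44, 216, 0), (213, -28, 239, 50), (260, -9, 239, 50), (300, 8, 240, 52), (350, 29, 239, 50), (362, 46, 216, -1), (372, 52, 216, -1)]
270 [(194, -50, 210, 0), (203, -30, 240, 62), (213, -26, 240, 61), (260, -9, 235, 50), (300, 8, 234, 49), (350, 27, 240, 62), (362, 47, 210, -1), (372, 53, 210, -1)]
280 [(194, -34, 236, 62), (203, -29, 240, 69), (213, -25, 239, 68), (260, -9, 230, 51), (300, 8, 230, 51), (350, 25, 240, 70), (362, 30, 239, 69), (372, 36, 236, 62)]
290 [(194, -30, 240, 77), (203, -27, 240, 77), (213, -25, 236, 70), (260, -9, 225, 50), (300, 8, 226, 51), (350, 25, 238, 73), (362, 28, 240, 77), (372, 33, 236, 71)]
300 [(194, -29, 240, 84), (203, -26, 240, 83), (213, -25, 232, 71), (260, -9, 221, 51), (300, 8, 220, 50), (350, 25, 234, 74), (362, 27, 240, 83), (372, 30, 240, 83)]
310 [(194, -28, 239, 88), (203, -25, 238, 86), (213, -25, 228, 71), (260, -9, 215, 50), (300, 8, 216, 51), (350, 25, 230, 74), (362, 26, 239, 88), (372, 29, 239, 88)]
320 [(194, -27, 236, 89), (203, -25, 235, 87), (213, -25, 225, 73), (260, -9, 211, 51), (300, 9, 210, 49), (350, 25, 227, 75), (362, 26, 235, 88), (372, 27, 241, 97)]
330 [(194, -24, 241, 101), (203, -25, 231, 88), (213, -25, 221, 73), (260, -9, 205, 50), (300, 9, 205, 50), (350, 25, 224, 77), (362, 26, 231, 88), (372, 26, 241, 101)]
340 [(194, -23, 241, 106), (203, -26, 227, 87), (213, -25, 219, 76), (260, -13, 164, 0), (300, 12, 162, -1), (350, 25, 221, 78), (362, 20, 245, 112), (372, 25, 241, 106)]
```

Run:
```python
from h import *
s=bot.read_state(); print(s["ee_pos"],s["tool_rot"],s["grip_width"])
c=dict(np.load("s3.npz")); P=cloud(c); X=P[...,:2]-O; U=X@ex; V=X@ey; z=P[...,2]
for a,b in((-46,-24),(24,46)):
    m=(U>a)&(U<b)&(V>212)&(V<246)&(z>8)&(z<140); print(a,b,m.sum(),np.histogram(z[m],bins=range(0,150,10))[0])
w=wrist()
cv2.imwrite("pics/w4.png",cv2.resize(w["image"][200:400,170:400],None,fx=3,fy=3))
# force-probed tip height over the carton top
r=bot.servo_line(C(0,229,26),speed=20,until_force=5); st(f"probe {r}")
```

```text
[450.92298911 241.33609802  38.06715695] [-2.10835215e-04  5.09744059e-01  8.60326066e-01  9.53858472e-05] 49.91195050996461
-46 -24 162 [ 3  8  6  4  7  6 13 17 10 19 45 13  7  4]
24 46 136 [ 0  0  0  0  8 15 16 17 10 18 39  7  3  3]
probe True t=19.90 C [1.000e-01 2.299e+02 3.810e+01] F(ch) [-1.9  0.5  5.8]
```

View pics/w4.png

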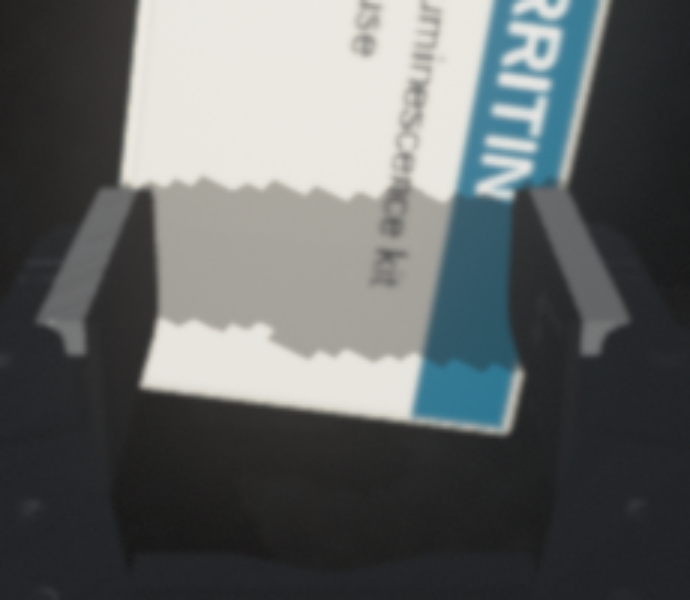

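Wrist view: the finger edges at (120,190) and (560,190) stand on the carton's top, which is at z = 50. So the real tips are about 12 mm above the reported TCP z, not 19 mm below it, while x and y agree. I'll use this measured offset and grip lower.

Run:
```python
from h import *
qc=Q(90+A-8.6); q0=Q(90+A); a=np.radians(-8.6)
gx,gy=1.5-30*np.sin(a),246.5+30*np.cos(a)
bot.servo_line(C(0,229,75),speed=200); bot.move_gripper(84)
bot.servo_line(C(gx,gy,75),qc,speed=200)
r=bot.servo_line(C(gx,gy,2),speed=120,until_force=8); st(f"at {r}")
if not r:
    bot.move_gripper(45,25); s=st("grip"); print(s["grip_width"],s["grip_force"])
w=wrist(); np.savez("w5.npz",**{k:np.array(v) for k,v in w.items()})
```

```text
at False t=21.82 C [  6.4 276.    2.6] F(ch) [0.6 1.1 0.6]
grip t=22.15 C [  6.6 276.1   2.9] F(ch) [-1.   0.3  5.2]
61.73144705803405 27.753373682498932
```

Gripped, with width 61.7 mm matching the 62 mm carton. Next I slide it to the mouth.

Run:
```python
from h import *
q0=Q(90+A)
bot.servo_line(C(0,250,3.5),q0,speed=80); st("aligned")
r=bot.servo_line(C(0,90,3.5),speed=80,until_force=15); s=st(f"mouth {r}"); print(s["grip_width"],s["grip_force"])
if not r:
    bot.move_gripper(74); st("rel"); r=bot.servo_line(C(0,145,3.5),speed=150,until_force=15); st(f"back {r}")
w=wrist(); P=cloud(w); X=P[...,:2]-O; U=X@ex; V=X@ey; z=P[...,2]; d=w["depth"]
m=(z>44)&(z<56)&(d>0)&(V>60)&(V<200)&(abs(U)<50); k,l,t,ce=cv2.connectedComponentsWithStats(m.astype(np.uint8)); i=1+np.argmax(t[1:,4])
q=np.stack([U[l==i],V[l==i]],1).astype(np.float32); print(t[i],np.percentile(q,[1,99],axis=0).round(1),cv2.minAreaRect(q))
cv2.imwrite("pics/w6.png",w["image"])
```

```text
aligned t=22.68 C [1.000e-01 2.501e+02 3.700e+00] F(ch) [-0.2 -0.7 -0.5]
mouth False t=24.83 C [ 0.9 90.3  3.9] F(ch) [ 5.7  3.1 -0.3]
61.65272220458006 30.16538143157959
rel t=25.12 C [ 3.4 91.3  4.9] F(ch) [20.9 18.5  0.3]
back True t=25.32 C [ 1.4 98.9  4. ] F(ch) [-0.2  0.1  0.3]
[  187   300   185   101 15392] [[-29.4  72.6]
 [ 31.1 105.7]] ((0.7371692657470703, 87.35928344726562), (62.920894622802734, 37.91984176635742), 0.4326755106449127)
```

View pics/w6.png

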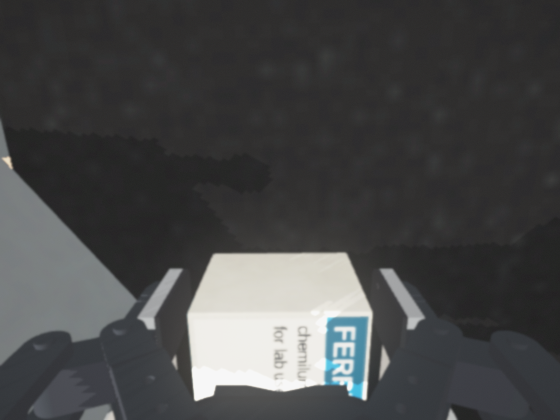

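The carton is straight in the mouth with its tail at y≈106. On release a finger touched the open door. I'll back off, narrow the fingers and push the tail flush.

Run:
```python
from h import *
bot.servo_line(C(1.5,150,5),speed=150); st("back")
bot.move_gripper(26); bot.servo_line(C(0.8,135,20),speed=200); st()
r=bot.servo_line(C(0.8,81.5,20),speed=50,until_force=10); st(f"push {r}")
w=wrist(); P=cloud(w); X=P[...,:2]-O; U=X@ex; V=X@ey; z=P[...,2]; d=w["depth"]
bot.servo_line(C(0.8,130,22),speed=150); bot.servo_line(C(0.8,130,120),speed=250); st()
w=wrist(); cv2.imwrite("pics/w7.png",w["image"]); np.savez("w7.npz",**{k:np.array(v) for k,v in w.items()})
P=cloud(w); X=P[...,:2]-O; U=X@ex; V=X@ey; z=P[...,2]; d=w["depth"]
m=(z>8)&(z<46)&(d>0)&(V>50)&(V<110)&(abs(U)<31)
print("tail face",m.sum(),np.percentile(V[m],[5,25,50,75,95]).round(1) if m.sum() else None)
for a in(-25,-15,0,15,25):
    mm=m&(abs(U-a)<4); print(a,np.median(V[mm]).round(1) if mm.any() else None)
m=(z>70)&(z<82)&(d>0)&(U<-62)&(U>-140)&(V>85)&(V<180); 
if m.sum()>20:
    v=cv2.fitLine(np.stack([U[m],V[m]],1).astype(np.float32),cv2.DIST_HUBER,0,.01,.01).ravel(); print("door angle",np.arctan2(v[1],v[0])%np.pi,v[2:])
```

```text
back t=25.88 C [  1.7 149.5   5.1] F(ch) [ 0.1  0.3 -0.4]
 t=26.65 C [  1.2 134.5  20.5] F(ch) [-0.5 -0.6  0.4]
push True t=27.62 C [ 0.5 83.7 19.7] F(ch) [1.  1.8 1.1]
 t=28.67 C [  0.7 129.2 120.2] F(ch) [-0.3  0.6 -0.2]
tail face 1452 [71.3 71.6 71.8 72.1 72.4]
-25 71.9
-15 71.9
0 71.8
15 71.8
25 71.8
door angle 2.1978893 [-99.944405 124.915436]
```

View pics/w7.png

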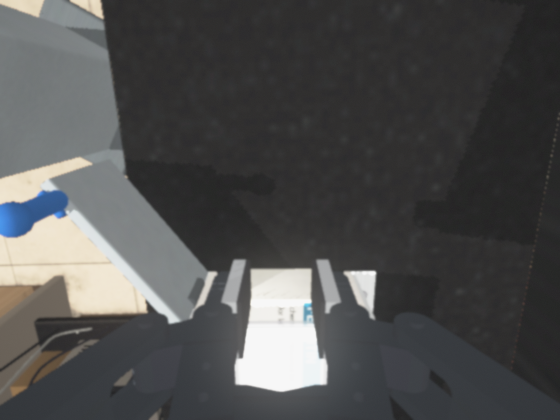

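The carton's tail is at y≈71.8, straight and flush within a couple of mm. The outer door is at its 2.2 stop with the blue ball at (15,218). Next is closing the outer door.

Run:
```python
from h import *
def D(t,off,z=96): p,_=door(t,off,z); return p,Q(90+A+np.degrees(.7*t))
for t in np.linspace(2.2,0,9): assert bot.ik(*D(t,17)) is not None
bot.servo_line(C(0.7,129,178),speed=250); bot.move_gripper(0)
p,q=D(2.2,36,178); bot.move_to(p,q)
p,q=D(2.2,36); r=bot.servo_line(p,q,speed=200,until_force=10); st(f"down {r}")
for t in np.linspace(2.2,0.12,9):
    p,q=D(t,18); bot.servo_line(p,q,speed=90)
    if abs(t-1.42)<.01: st("mid")
s=st("near"); print(s["joint_positions"][5])
p,q=D(0,9); r=bot.servo_line(p,q,speed=35,until_force=8); st(f"shut {r}"); bot.dwell(.3); st("held")
```

```text
down False t=31.48 C [-151.1  130.4   96.6] F(ch) [ 0.9  0.5 -0.1]
mid t=33.21 C [-64.8 175.9  95.9] F(ch) [-0.4  0.9 -0.2]
near t=35.50 C [ 42.2 104.7  95.9] F(ch) [ 0.7 -0.1  0.2]
-0.3818114478773783
shut True t=35.92 C [44.6 94.  95.9] F(ch) [-0.   7.4  4.3]
held t=36.23 C [44.5 94.  95.9] F(ch) [0.4 7.2 3.6]
```

Run:
```python
from h import *
for k in (1,2):
    bot.servo_line(C(44.5,94-.5*k,96),speed=20); st(k)
bot.dwell(.3); st("held")
bot.servo_line(C(44.5,115,96),speed=120); bot.servo_line(C(44.5,115,175),speed=250)
bot.move_to(C(-40,20,200),Q(90+A))
w=wrist(); cv2.imwrite("pics/w8.png",w["image"]); P=cloud(w); X=P[...,:2]-O; U=X@ex; V=X@ey; z=P[...,2]; d=w["depth"]
m=(z>60)&(z<74)&(d>0)&(V>60)&(V<100)&(abs(U)<60)
for a in(-50,-25,0,25,50):
    mm=(abs(U-a)<3)&(z>71)&(z<82)&(d>0)&(V>60)&(V<100); print(a,np.percentile(V[mm],98).round(1) if mm.any() else None)
hsv=cv2.cvtColor(w["image"],cv2.COLOR_BGR2HSV)
m=(cv2.inRange(hsv,(0,130,60),(8,255,255))>0)&(z>110)&(z<128)&(d>0)
print("pad",m.sum(),np.percentile(U[m],[1,99]),np.percentile(V[m],[1,99]),np.median(z[m]) if m.any() else None); st()
```

```text
1 t=36.48 C [44.5 94.  96. ] F(ch) [-0.1  7.   1.8]
2 t=36.73 C [44.5 93.9 96.1] F(ch) [-0.5 10.1  3. ]
held t=37.02 C [44.5 93.9 96. ] F(ch) [-0.1  9.9  1.8]
-50 77.2
-25 77.1
0 77.1
25 77.1
50 81.4Traceback (most recent call last):
  File "<stdin>", line 13, in <module>
    return _quantile_unchecked(
        a, q, axis, out, overwrite_input, method, keepdims, weights)
    return _ureduce(a,
                    func=_quantile_ureduce_func,
    ...<5 lines>...
                    overwrite_input=overwrite_input,
                    method=method)
    r = func(a, **kwargs)
    result = _quantile(arr,
                       quantiles=q,
    ...<2 lines>...
                       out=out,
                       weights=wgt)
    slices_having_nans = np.isnan(arr[-1, ...])
                                  ~~~^^^^^^^^^
IndexError: index -1 is out of bounds for axis 0 with size 0
```

View pics/w8.png

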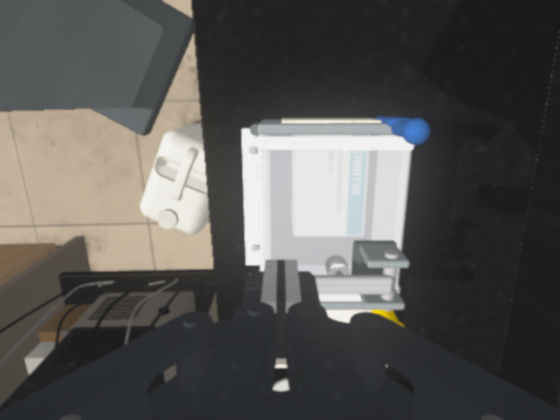

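The outer door is shut with its face even at y≈77, and the carton is seen through the roof at columns 293–365. Now the pump strokes.

Run:
```python
from h import *
x,y=-39.4,-33.5
bot.move_to(C(x,y,150),Q(90+A)); st("above")
for k in range(3):
    r=bot.servo_line(C(x,y,84),speed=60,until_force=13); s=st(f"bottom {r}")
    zb=s["ee_pos"][2]
    bot.servo_line(C(x,y,zb+40),speed=90); bot.dwell(.4); st("up")
```

```text
above t=38.85 C [-39.4 -33.1 148.6] F(ch) [ 0.6 -0.1 -0.3]
bottom True t=39.78 C [-39.9 -33.5  89.9] F(ch) [-7.5  3.3 16.2]
up t=40.78 C [-39.5 -33.5 129.7] F(ch) [-0.2 -0.2  0.9]
bottom True t=41.43 C [-39.7 -33.7  90. ] F(ch) [-6.9  4.3 16.6]
up t=42.43 C [-39.4 -33.5 129.8] F(ch) [-0.2 -0.5 -0.4]
bottom True t=43.08 C [-39.7 -33.7  90. ] F(ch) [-6.6  3.8 17.1]
up t=44.08 C [-39.4 -33.4 129.8] F(ch) [-0.1 -0.6 -1.2]
```

I've passed the picture allowance, so the final check is numeric only.

Run:
```python
from h import *
bot.servo_line(C(-39.4,-33.5,200),speed=250); bot.move_to([330,-330,300],Q(15)); st("away")
c=cam("top"); P=cloud(c); hsv=cv2.cvtColor(c["image"],cv2.COLOR_BGR2HSV); z=P[...,2]; X=P[...,:2]-O; U=X@ex; V=X@ey
b=(abs(U)<90)&(V>-200)&(V<200)&(c["depth"]>0)
for n,lo,hi,zz in(("blue",(95,90,40),(125,255,255),105),("yellow",(22,120,90),(35,255,255),105),("red pad",(0,130,60),(8,255,255),100),("vial",(170,100,50),(180,255,255),30)):
    m=(cv2.inRange(hsv,lo,hi)>0)&b&(z>zz)&(z<128)
    if m.any(): print(n,m.sum(),U[m].mean().round(1),V[m].mean().round(1),np.median(z[m]).round(1))
```

```text
away t=45.99 C [-379.8 -213.3  299.5] F(ch) [ 0.8  0.3 -0.3]
blue 25 45.8 77.4 118.2
yellow 30 45.8 -72.2 117.0
red pad 80 -39.4 -32.8 122.2
vial 9 -27.5 -146.2 44.8
```

```bash
python3 -c "
from rig import bot
print(bot.finish_job())"
```

```text
the job is handed in; nothing more can be done
None
```

The job is handed in at about 46 s: inner door pressed home first (8.5 N held 0.7 s), carton flush in the chamber, outer door shut, three full pump strokes; slips were a missed first grasp that rested the fingers on the carton (about 6 N, unmoved), a ~28 N finger touch on the open outer door at release, and 12 pictures viewed against the limit of 10.

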